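# Transfer a row of plug-in modules to the carrier, mirrored

## Robot

A 7-joint arm with a two-finger parallel gripper is mounted at the origin on the work surface. World frame = base frame: x ahead of the robot, y to its left, z up, the work surface at z = 0. Lengths are in m, angles in rad, forces in N, time in s.
With the tool pointing down it reaches from about 0.425 to 0.875 m from the base axis. Payload 8.4 kg.
Tool frame: the origin (TCP) lies between the finger pads; the fingertips stand 11 mm ahead of it and the grasp point (between the pads) lies 8 mm behind it; x points along the fingers, z is the direction in which the jaws open and shut, and the axes are right-handed (so a half turn about x gives the same grasp; the last joint's range is limited). The gripper opens to 87 mm and grips with 3 to 60 N. Pads are 19 mm wide; open, the fingers measure 117 mm over their backs; the gripper's body (75 mm by 190 mm) begins 51 mm behind the grasp point.
Start: joints at [1.049, 0.333, 0.04, 1.465, -0.013, 1.343, -0.059], TCP at [0.267, -0.593, 0.234] pointing down, gripper open.
Joint ranges: [-2.58, 2.58], [-0.38, 2.09], [-1.3, 1.39], [0.25, 2.4], [-1.5, 4.64], [0.08, 2.09], [-2.65, 2.65]. Speed limits (rad/s): [2.22, 2.22, 2.79, 2.79, 3.14, 3.14, 3.14].

## Interface

Orientations are given as a 3x3 rotation matrix whose columns are the frame's x, y, z axes.
In Python, from bench import bot gives the robot as it stands.
- The arm moves only by the shell command python3 -m jog 'ROWS'. ROWS is JSON, a list of rows, each a list of 3 entries, a list of its own where there are three numbers: the finger opening in cm, from 0 to 8.7, then the shift along the tool's x, y, z in cm, then the turn about the tool's x in degrees. A call has 1 to 12 rows; each row is the pose to reach, as a shift and turn from the pose commanded when the call began, along the tool's axes at that moment; what a row does not reach only later rows make up. A row lasts 1/8 s, in which the tool goes at most 62.5 mm and 10.7 degrees, less where a joint would pass 70% of its speed; a pose out of reach is approached as far as the arm can. A call with a gripper value outside its range is refused whole. The fingers move at their own pace and stop on an object; the grip force is fixed at half the most. Time passes only in rows, so rows that repeat a pose let the fingers close. It gives the time, the measured TCP pose, the force and the opening at its end, in the units of the state.
- bot.observe(): the state, without advancing time (a new reading comes with each control period).
- bot.get_image(name): name is "side" or "top" or "wrist"; returns a dict with "image" (420x560x3 uint8, red, green, blue), "fx", "fy", "cx", "cy" (pixels), "dist" ([k1, k2, p1, p2, k3] as OpenCV has them; the pictures are not rectified), "extrinsics" (4x4, takes a point from camera to world coordinates). Camera axes: x right, y down, z forward; pixel columns grow to the right and rows downward; lengths in m; the calibration is good to about 2 mm. A picture is of the moment at which its call begins. There is no depth.
- bot.sign_off(): hands the job in, once; it reports no verdict.
Trained networks look in the newest picture that a camera, given by its name, has taken for a name from the list of things; names that differ only in an ending like _2 or _b are one class to them, and where a whole thing is asked for, a point or a joint stands for the part that bears it (a point fixed in the world has none). Each returns a list of dicts, best first, with "confidence" (0 to 1); they miss things now and then, are a little off and sometimes report something else, mostly with a low value. They report only what shows in the picture. A call takes as long as a camera call. They do not tell look-alikes from the thing itself.
- bot.search_frame(target, camera): "at" ([column, row] in pixels, amid what is visible of it).
- bot.landmark_of(target, camera): "at" ([column, row] in pixels: a listed point, or the origin of a listed thing).
The state is a dict: "clock": time; "q": joint angles; "joint_velocities": joint speeds; "tau": joint torques, N m; "eef_pos": TCP position; "orientation": TCP orientation; "ft_force": force on the tool from outside, world axes, zero at the start; "ft_torque": the same for the moment, N m; "width": finger opening in m.
Only numpy, scipy, OpenCV 4.12 (cv2) and the standard library are available. Lean on these libraries where they do the work, as an engineer would, in place of code of your own. Each camera call takes 0.05 s, during which the arm holds its last target.

## Task

Move all four plug-in modules from the test rack into the empty carrier tray, one per pocket, in reverse order: the carrier goes into its cabinet from the back, so the module now at the left end of the test rack (seen from the robot) must end in the carrier's right-end pocket, the second from the left in the second from the right, and so on. Keep every module upright throughout and leave each one standing flat on the floor of its pocket, let go and at rest.

Things in the scene. Friction and masses are not known exactly. Their poses are not given: they have to be found in the camera images.
- finned_center (a point): Heat-sink module: upright vertical aluminium fins on a black foot. Fin block 36 (its x) x 40 (its y) mm, flat-sided for gripping. The foot is 40 x 40 x 12 mm. Height 84 mm; this point: centre, 42 mm above the underside; z up. Loose, 0.1 to 0.5 kg; starts upright in a cradle of the test rack, axes within 0.15 rad of the rack's.
- transformer_center (a point): Transformer module: dark steel core block 32 (its x) x 40 (its y) mm with a copper winding bulging to 36 mm in x between 24 and 64 mm height; the lowest of the four. The foot is 40 x 40 x 12 mm. Height 76 mm; this point: centre, 38 mm above the underside; z up. Loose, 0.1 to 0.5 kg; starts upright in a cradle of the test rack, axes within 0.15 rad of the rack's.
- capacitor_center (a point): Capacitor module: upright black cylinder, diameter 34 mm, with aluminium disc on top, on a black foot; the tallest. The foot is 40 x 40 x 12 mm. Height 92 mm; this point: centre, 46 mm above the underside; z up. Loose, 0.1 to 0.5 kg; starts upright in a cradle of the test rack, axes within 0.15 rad of the rack's.
- relay_center (a point): Relay module: white box 28 (its x) x 38 (its y) mm up to 64 mm height, then a grey rib 12 (x) x 34 (y) mm on top, on a black foot. The foot is 40 x 40 x 12 mm. Height 88 mm; this point: centre, 44 mm above the underside; z up. Loose, 0.1 to 0.5 kg; starts upright in a cradle of the test rack, axes within 0.15 rad of the rack's.
- cradle_finned: The grey cradle, fixed on the test rack, in which the finned module starts (it stays there and so still marks that module's starting place in the row); one brass stud on its front ledge. 62 x 62 mm, rim top 11 mm and inner floor 5 mm above this origin, which is the centre of its underside; open inside 56 x 56 mm; axes as the rack's.
- cradle_transformer: The grey cradle, fixed on the test rack, in which the transformer module starts (it stays there and so still marks that module's starting place in the row); two brass studs on its front ledge. 62 x 62 mm, rim top 11 mm and inner floor 5 mm above this origin, which is the centre of its underside; open inside 56 x 56 mm; axes as the rack's.
- cradle_capacitor: The grey cradle, fixed on the test rack, in which the capacitor module starts (it stays there and so still marks that module's starting place in the row); three brass studs on its front ledge. 62 x 62 mm, rim top 11 mm and inner floor 5 mm above this origin, which is the centre of its underside; open inside 56 x 56 mm; axes as the rack's.
- cradle_relay: The grey cradle, fixed on the test rack, in which the relay module starts (it stays there and so still marks that module's starting place in the row); four brass studs on its front ledge. 62 x 62 mm, rim top 11 mm and inner floor 5 mm above this origin, which is the centre of its underside; open inside 56 x 56 mm; axes as the rack's.
- test_rack: Dark steel rack, fixed, on the left or right of the table: plate 276 mm (its y) x 110 x 10 mm with four cradles in a row at y = +0.099, +0.033, -0.033, -0.099 m in its frame. The modules stand 15 mm above the table, cradle rims 21 mm. Origin: on the table under the row's middle; y to the left seen from the robot (within 0.25 rad), x away from the robot, z up.
- carrier: Aluminium tray, fixed, empty at the start, on the other side from the test rack: 270 mm (its y) x 72 mm; four pockets 60 x 60 mm inside, centred at x = 0, y = +0.099, +0.033, -0.033, -0.099 m in its frame. Pocket floor 10 mm, wall tops 18 mm above the table. Origin: on the table under its middle; y to the left seen from the robot (within 0.25 rad), x away from the robot, z up.
Mind the look-alikes: they are no part of the job. What is shaped like the part that bears finned_center but green or purple is not meant.

How it is judged:
By the outcome, as a careful person would: the job done as asked, in the order asked, and still so for the second after the job is handed in, with the robot touching nothing.
It also fails if it takes over 104 s, if anything falls off the work surface, if the arm or the gripper's body presses on something with over 40 N, if the wrist force passes 120 N, or if a joint passes its speed limit or range.

## Working session

There is one attempt and no reset: what is moved stays moved. The work goes in short steps, Python scripts to look and compute and a shell command to move; the robot and the scene stay as the last step left them, time stands still between calls to the robot, and variables do not carry over. Pictures are saved under pics/ and viewed, and the job is handed in when it is done.

```bash
ls; mkdir -p pics; python3 - <<'E'
from bench import bot
import cv2
s=bot.observe(); print({k:(v if not hasattr(v,'round') else v) for k,v in s.items()})
for n in ("side","top","wrist"):
    d=bot.get_image(n); cv2.imwrite(f"pics/{n}0.png",cv2.cvtColor(d["image"],cv2.COLOR_RGB2BGR)); print(n,d["fx"],d["dist"],d["extrinsics"])
E
```

```text
pics
{'clock': 0.0, 'q': array([ 1.04881049,  0.33390927,  0.03986989,  1.46627765, -0.01335594,
        1.34330008, -0.05846817]), 'joint_velocities': array([ 0.00028989, -0.00056987,  0.00019286, -0.000703  , -0.00214381,
        0.00059645,  0.0010697 ]), 'tau': array([ 5.91616445e-04, -6.56352639e+01,  1.33581609e+00, -4.03796589e+01,
       -5.96296974e-02,  4.49436705e-02,  1.76156227e-04]), 'eef_pos': array([ 0.26647189, -0.59236931,  0.23265716]), 'orientation': array([[-8.04277014e-04,  9.11937816e-01,  4.10327641e-01],
       [ 1.41701508e-03,  4.10328401e-01, -9.11936728e-01],
       [-9.99998673e-01, -1.52009292e-04, -1.62224734e-03]]), 'ft_force': array([-0.75818805,  0.29770033, -0.42140682]), 'ft_torque': array([-0.01419427, -0.02036928,  0.00919782]), 'width': 0.08670577224438626}
side 448.0366407547808 [-0.11471028  0.          0.          0.          0.        ] [[-0.88111404 -0.35743176  0.30964591  0.3047966 ]
 [-0.47289553  0.66983993 -0.57243715  0.44042076]
 [-0.00280598 -0.65081258 -0.75923324  0.67813641]
 [ 0.          0.          0.          1.        ]]
top 404.76810630107974 [-0.0051903  0.         0.         0.         0.       ] [[-0.01063753 -0.98147275  0.19130628  0.40214276]
 [-0.99963216  0.0056646  -0.02652276  0.01742429]
 [ 0.02494769 -0.19151805 -0.98117198  0.82923003]
 [ 0.          0.          0.          1.        ]]
wrist 360.9123958013955 [-0.08220365  0.          0.          0.          0.        ] [[ 4.09791002e-01 -8.70799489e-01 -2.71623975e-01  3.42787170e-01]
 [-9.12179227e-01 -3.91405846e-01 -1.21369363e-01 -5.57913238e-01]
 [-6.26832594e-04  2.97505821e-01 -9.54719799e-01  3.83423717e-01]
 [ 0.00000000e+00  0.00000000e+00  0.00000000e+00  1.00000000e+00]]
```

View pics/top0.png

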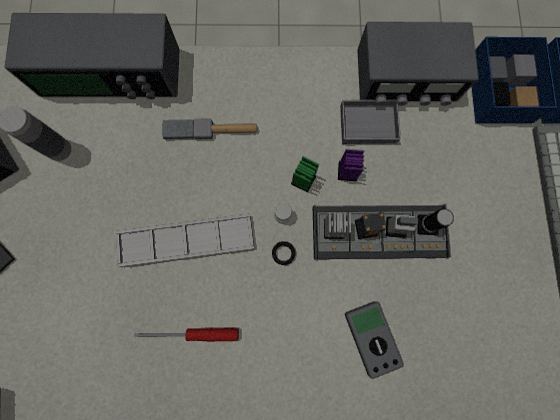

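View pics/side0.png

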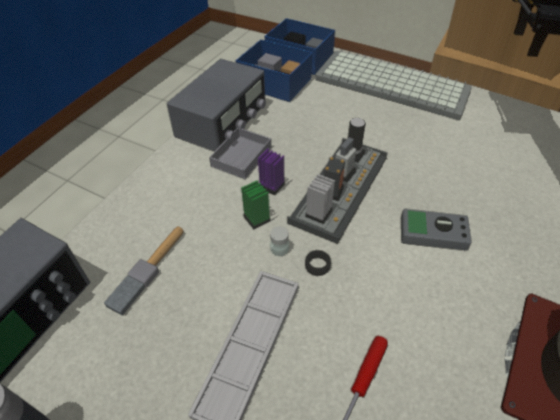

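View pics/wrist0.png

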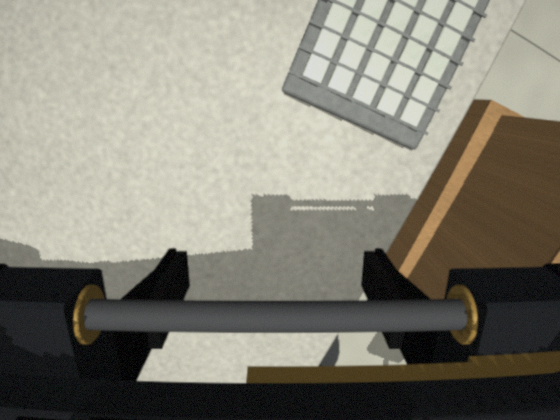

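The top view shows the carrier on the left (cols 118–255, row ~240) and the rack on the right (cols 315–450, row ~232). The modules from left to right look like finned, transformer, relay, capacitor. The green and purple look-alikes stand behind the rack. Next I measure.

```bash
cat > h.py <<'E'
from bench import bot
import cv2, numpy as np
def ray(d,px):
    K=np.array([[d["fx"],0,d["cx"]],[0,d["fy"],d["cy"]],[0,0,1.]])
    u=cv2.undistortPoints(np.array([[px]],float),K,np.array(d["dist"]))[0,0]
    E=d["extrinsics"]; return E[:3,3], E[:3,:3]@np.array([u[0],u[1],1])
def onz(d,px,z):
    o,r=ray(d,px); return o+r*(z-o[2])/r[2]
def proj(d,P):
    K=np.array([[d["fx"],0,d["cx"]],[0,d["fy"],d["cy"]],[0,0,1.]])
    E=d["extrinsics"]; R=E[:3,:3].T; t=-R@E[:3,3]
    return cv2.projectPoints(np.array(P,float).reshape(-1,1,3),cv2.Rodrigues(R)[0],t,K,np.array(d["dist"]))[0][:,0]
def tri(rs):
    A=np.zeros((3,3));b=np.zeros(3)
    for o,r in rs:
        r=r/np.linalg.norm(r);M=np.eye(3)-np.outer(r,r);A+=M;b+=M@o
    return np.linalg.solve(A,b)
Z=dict(finned_center=.057,transformer_center=.053,capacitor_center=.061,relay_center=.059,cradle_finned=.01,cradle_transformer=.01,cradle_capacitor=.01,cradle_relay=.01,test_rack=0,carrier=0)
def crop(d,c0,r0,c1,r1,f,name):
    im=cv2.cvtColor(d["image"],cv2.COLOR_RGB2BGR)[r0:r1,c0:c1]
    cv2.imwrite(f"pics/{name}.png",cv2.resize(im,None,fx=f,fy=f,interpolation=cv2.INTER_CUBIC))
E
python3 - <<'E'
from h import *
D={n:bot.get_image(n) for n in("top","side")}
for k,z in Z.items():
    for n in D:
        for x in bot.landmark_of(k,n)[:2]:
            print(k,n,np.round(x["at"],1),round(x["confidence"],2),np.round(onz(D[n],x["at"],z),4))
crop(D["top"],305,195,460,270,5,"rack1"); crop(D["top"],110,205,265,275,5,"car1")
crop(D["side"],280,110,400,240,4,"rackside1")
E
```

```text
finned_center top [306.8 174.2] 0.92 [ 0.6285 -0.0468  0.057 ]
finned_center top [354.3 164.4] 0.85 [ 0.6485 -0.1423  0.057 ]
finned_center side [272.2 170.8] 0.92 [ 0.6412 -0.1276  0.057 ]
finned_center side [320.1 199. ] 0.84 [ 0.5229 -0.1026  0.057 ]
transformer_center top [371.3 224.4] 0.76 [ 0.5275 -0.1712  0.053 ]
transformer_center side [331.2 174.8] 0.61 [ 0.5331 -0.177   0.053 ]
capacitor_center top [436.9 222.9] 0.65 [ 0.5283 -0.2977  0.061 ]
capacitor_center side [356.2 136.1] 0.79 [ 0.5321 -0.3057  0.061 ]
capacitor_center side [344.3 174.5] 0.21 [ 0.5075 -0.1822  0.061 ]
relay_center top [396.3 227.5] 0.55 [ 0.5201 -0.2182  0.059 ]
relay_center side [347.4 160.1] 0.62 [ 0.5194 -0.2268  0.059 ]
cradle_finned top [331.7 225. ] 0.97 [ 0.5337 -0.0997  0.01  ]
cradle_finned side [318.6 217.7] 0.93 [ 0.5204 -0.0967  0.01  ]
cradle_finned side [319.  199.9] 0.27 [ 0.5403 -0.1403  0.01  ]
cradle_transformer top [363.1 226.6] 0.68 [ 0.53   -0.1644  0.01  ]
cradle_transformer side [328.5 199.1] 0.7 [ 0.5241 -0.1515  0.01  ]
cradle_capacitor top [426.3 226.9] 0.74 [ 0.5284 -0.2958  0.01  ]
cradle_capacitor side [356.2 155.1] 0.88 [ 0.5255 -0.3045  0.01  ]
cradle_capacitor side [246.7 348.3] 0.66 [0.503  0.2042 0.01  ]
cradle_relay top [397.3 225.5] 0.68 [ 0.5318 -0.2355  0.01  ]
cradle_relay top [335.4 226.1] 0.28 [ 0.5314 -0.1072  0.01  ]
carrier side [243.5 347.6] 0.89 [0.5111 0.2021 0.    ]
```

View pics/rack1.png

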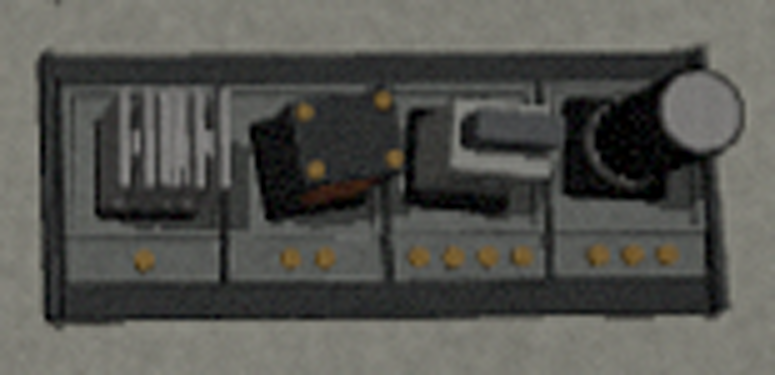

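View pics/car1.png

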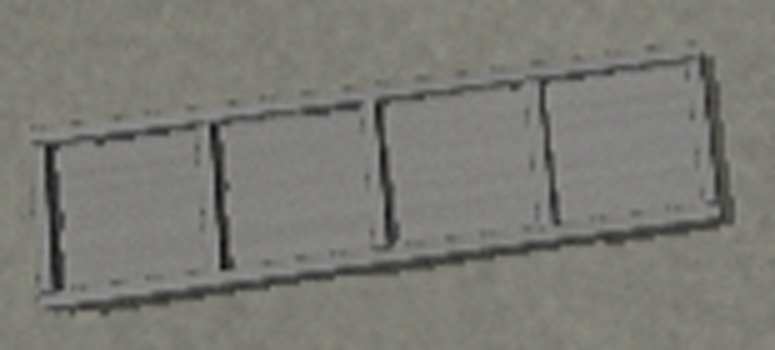

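View pics/rackside1.png

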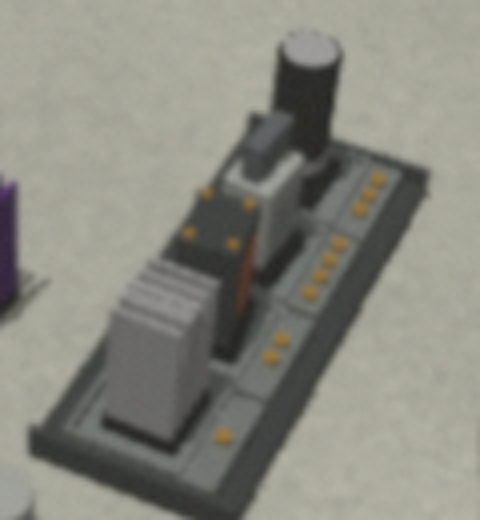

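```bash
python3 - <<'E'
from h import *
d=bot.get_image("top"); s=bot.get_image("side")
R=lambda c,r:(305+c/5,195+r/5); S=lambda c,r:(280+c/4,110+r/4); C=lambda c,r:(110+c/5,205+r/5)
def avg(pts):return np.mean(pts,0)
T=dict(finned=(avg([(120,88),(230,88),(120,185),(230,188)]),.099),transformer=(avg([(305,112),(383,100),(316,170),(395,158)]),.091),relay=((513,129),.103),cap=((701,112),.107))
for k,(p,z) in T.items(): print(k,np.round(onz(d,R(*p),z),4))
T=dict(transformer=(avg([(207,194),(250,204),(189,233),(233,244)]),.091),cap=((310,50),.107),relay=((269,139),.103),finned=(avg([(158,262),(218,282),(111,308),(170,328)]),.099))
for k,(p,z) in T.items(): print('side',k,np.round(onz(s,S(*p),z),4))
def ang(a,b,z,f=R,dd=d):
    v=onz(dd,f(*b),z)-onz(dd,f(*a),z); return np.degrees(np.arctan2(v[1],v[0])), np.hypot(v[0],v[1])
print('tr yaw',ang((316,170),(305,112),.091),ang((395,158),(383,100),.091),ang((383,100),(305,112),.091))
print('rel',ang((556,133),(468,124),.103)); print('fin',ang((120,185),(120,88),.099))
# carrier fit
pts=np.array([onz(d,C(*p),.018)[:2] for p in [(37,130),(705,50),(725,220),(45,305)]])
print(pts); print([np.linalg.norm(pts[i]-pts[(i+1)%4]) for i in range(4)])
c=pts.mean(0); v=(pts[0]+pts[3]-pts[1]-pts[2]); th=np.arctan2(-v[0],v[1]); print('carrier',c,np.degrees(th))
pts=np.array([onz(d,R(*p),.010)[:2] for p in [(40,53),(703,52),(722,315),(50,322)]])
c2=pts.mean(0); v2=(pts[0]+pts[3]-pts[1]-pts[2]); th2=np.arctan2(-v2[0],v2[1]); print('rack',c2,np.degrees(th2),[np.linalg.norm(pts[i]-pts[(i+1)%4]) for i in range(4)])
for n,c,th,z in(('car',c,th,.01),('rack',c2,th2,.015)):
    M=np.array([[np.cos(th),-np.sin(th)],[np.sin(th),np.cos(th)]])
    for y in(.099,.033,-.033,-.099): print(n,y,np.round(c+M@[0,y],4), np.hypot(*(c+M@[0,y])))
    for im,dd in(('top',d),('side',s)):
        I=dd["image"][:,:,::-1].copy() if n=='car' else cv2.imread(f'pics/ov_{im}.png')
        h=.03 if n=='car' else .028
        zz=.018 if n=='car' else .021
        for y in(.099,.033,-.033,-.099):
            q=[np.r_[c+M@[a,y+b],zz] for a,b in((h,h),(h,-h),(-h,-h),(-h,h))]
            cv2.polylines(I,[np.int32(np.round(proj(dd,q)*8))],True,(0,0,255),1,cv2.LINE_AA,3)
        cv2.imwrite(f'pics/ov_{im}.png',I)
E
python3 - <<'E'
import cv2,numpy as np
a=cv2.imread('pics/ov_top.png')[195:275,105:465]; b=cv2.imread('pics/ov_side.png')[110:420,180:400]
cv2.imwrite('pics/ovt.png',cv2.resize(a,None,fx=2.2,fy=2.2,interpolation=2));cv2.imwrite('pics/ovs.png',cv2.resize(b,None,fx=1.9,fy=1.9,interpolation=2))
E
```

```text
finned [ 0.5241 -0.1024  0.099 ]
transformer [ 0.5258 -0.169   0.091 ]
relay [ 0.5257 -0.2264  0.103 ]
cap [ 0.5309 -0.2951  0.107 ]
side transformer [ 0.5244 -0.1686  0.091 ]
side cap [ 0.5296 -0.293   0.107 ]
side relay [ 0.5221 -0.2211  0.103 ]
side finned [ 0.5229 -0.1012  0.099 ]
tr yaw (np.float64(7.893805273722683), np.float64(0.022076252632143075)) (np.float64(8.431546417157177), np.float64(0.022181730879793617)) (np.float64(98.4237351958137), np.float64(0.029853047721093984))
rel (np.float64(83.72382846468263), np.float64(0.03256191151728045))
fin (np.float64(-1.7943240071558086), np.float64(0.036091897721239274))
[[0.52308976 0.33277844]
 [0.55413077 0.06555944]
 [0.48479694 0.0571763 ]
 [0.45333894 0.32492683]]
[np.float64(0.2690158683320987), np.float64(0.06983878942163366), np.float64(0.2695921971436924), np.float64(0.07019134214067092)]
carrier [0.5038391  0.19511026] 6.663500140854935
rack [ 0.51896648 -0.20106417] -0.07198598667657842 [np.float64(0.2780311890736298), np.float64(0.10968556489648615), np.float64(0.2749039040458312), np.float64(0.11109759343903974)]
car 0.099 [0.4924 0.2934] 0.5731646782862659
car 0.033 [0.5    0.2279] 0.549492935054655
car -0.033 [0.5077 0.1623] 0.5329908281715172
car -0.099 [0.5153 0.0968] 0.5243357322889032
rack 0.099 [ 0.5191 -0.1021] 0.5290297078525811
rack 0.033 [ 0.519  -0.1681] 0.5455408449078019
rack -0.033 [ 0.5189 -0.2341] 0.5692707573157517
rack -0.099 [ 0.5188 -0.3001] 0.599362642151628
```

View pics/ovt.png

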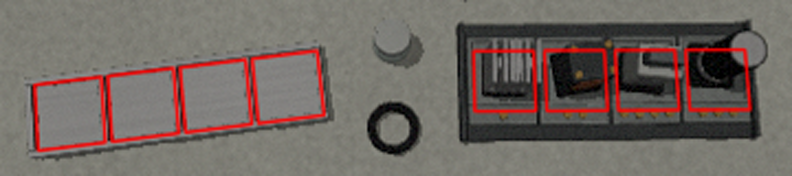

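View pics/ovs.png

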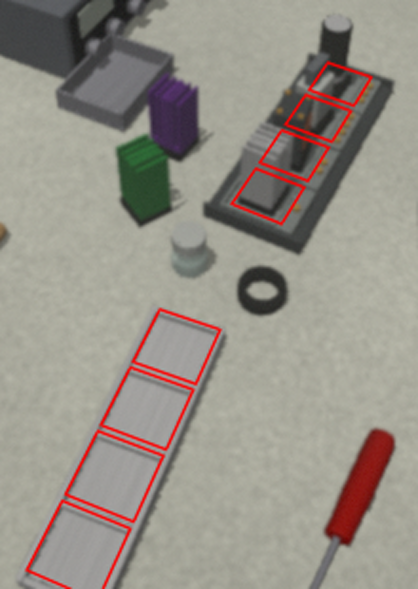

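```bash
cat >> h.py <<'E'
def plan(x,y,z,yaw):
    s=bot.observe();R=s["orientation"]; dp=R.T@(np.array([x,y,z])-s["eef_pos"])
    cur=np.degrees(np.arctan2(R[1,2],R[0,2])); t=(cur-yaw+180)%360-180
    print("t",round(s["clock"],2),"pos",np.round(s["eef_pos"],4),"yaw",round(cur,2),"tilt",np.round(R[:2,0],4),"w",round(s["width"],4),"F",np.round(s["ft_force"],1))
    print("shift cm",np.round(dp*100,2),"turn",round(t,2))
E
python3 -c "
from h import *
plan(.5235,-.1018,.20,-2)"
```

```text
t 1.35 pos [ 0.2667 -0.5928  0.2336] yaw -65.78 tilt [ 0. -0.] w 0.0871 F [ 1.   0.3 -0.6]
shift cm [  3.36  43.56 -34.24] turn -63.78
```

```bash
python3 -m jog '[[8.7,[0.4,5,-4],-8],[8.7,[0.8,10,-7.9],-16],[8.7,[1.2,15,-11.8],-24],[8.7,[1.6,20,-15.7],-32],[8.7,[2,25,-19.6],-40],[8.7,[2.4,30,-23.6],-48],[8.7,[2.8,35,-27.5],-56],[8.7,[3.2,40,-31.4],-62],[8.7,[3.3,43.5,-34.2],-63.8],[8.7,[3.3,43.5,-34.2],-63.8],[8.7,[3.3,43.5,-34.2],-63.8]]'; python3 -c "
from h import *
plan(.5235,-.1018,.20,-2);print(bot.observe()['q'].round(2))
d=bot.get_image('wrist');crop(d,0,0,560,420,1.4,'w1')"
```

```text
clock: 2.72
eef_pos: [0.5229, -0.1029, 0.2005]
orientation: [[-0.0, 0.035, 0.999], [-0.0, 0.999, -0.035], [-1.0, -0.0, -0.0]]
ft_force: [-0.9, -0.6, -0.6]
width: 0.0873
t 2.73 pos [ 0.5229 -0.1029  0.2005] yaw -1.99 tilt [-0.0003 -0.0004] w 0.0873 F [-0.9 -0.6 -0.6]
shift cm [0.05 0.12 0.06] turn 0.01
[ 0.53  0.15 -0.45  1.77  0.07  1.23  0.02]
```

View pics/w1.png

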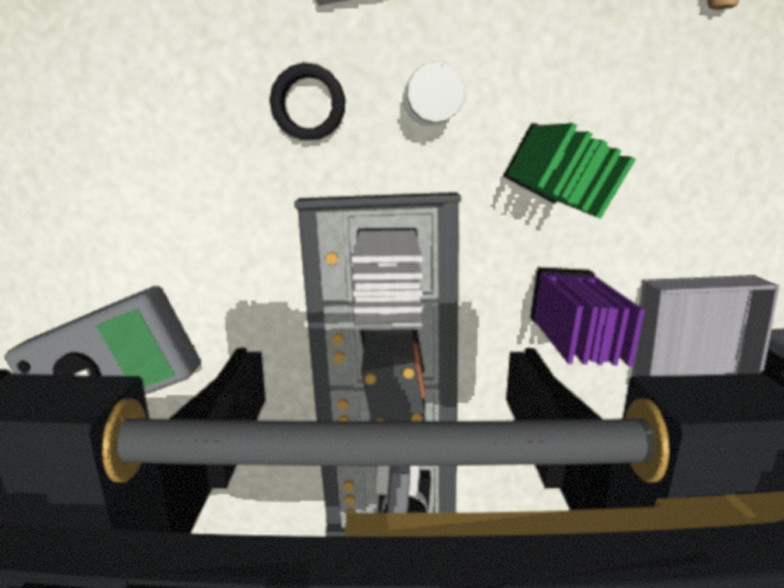

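The finned module is centred between the fingers in the wrist view (cols ~353–420), so I descend and grip.

```bash
python3 -m jog '[[8.7,[4,0.1,0.1],0],[8.7,[8,0.1,0.1],0],[8.7,[11,0.1,0.1],0],[8.7,[13,0.1,0.1],0],[8.7,[14.1,0.1,0.1],0],[8.7,[14.1,0.1,0.1],0],[2,[14.1,0.1,0.1],0],[2,[14.1,0.1,0.1],0],[2,[14.1,0.1,0.1],0],[2,[14.1,0.1,0.1],0],[2,[14.1,0.1,0.1],0],[2,[14.1,0.1,0.1],0]]'
```

```text
clock: 4.28
eef_pos: [0.5241, -0.1014, 0.0596]
orientation: [[-0.0, 0.034, 0.999], [0.0, 0.999, -0.034], [-1.0, 0.0, -0.0]]
ft_force: [0.3, 0.4, 0.8]
width: 0.0362
```

```bash
python3 -m jog '[[2,[-1,0,0],0],[2,[-4,0,0],0],[2,[-8,0,0],0],[2,[-11,0,0],0],[2,[-13,0,0],0],[2,[-13,0,0],0]]';  python3 -c "
from h import *
plan(.5153,.0968,.19,6.66)"
```

```text
clock: 5.03
eef_pos: [0.525, -0.1015, 0.1913]
orientation: [[0.003, 0.034, 0.999], [-0.001, 0.999, -0.034], [-1.0, -0.001, 0.003]]
ft_force: [0.6, 0.9, -2.7]
width: 0.0361
t 5.03 pos [ 0.525  -0.1015  0.1913] yaw -1.98 tilt [ 0.003  -0.0008] w 0.0361 F [ 0.6  0.9 -2.7]
shift cm [ 0.11 19.78 -1.65] turn -8.64
```

```bash
python3 -m jog '[[2,[0,2,-0.2],-1],[2,[0,6,-0.5],-3],[2,[0,10,-0.8],-5],[2,[0,14,-1.2],-7],[2,[0,18,-1.5],-8.6],[2,[0,19.8,-1.65],-8.6],[2,[0,19.8,-1.65],-8.6],[2,[0,19.8,-1.65],-8.6]]';  python3 -c "
from h import *
plan(.5153,.0968,.054,6.66)"
```

```text
clock: 6.02
eef_pos: [0.514, 0.0965, 0.1888]
orientation: [[-0.001, -0.115, 0.993], [-0.0, 0.993, 0.115], [-1.0, -0.0, -0.001]]
ft_force: [-0.1, -1.0, -2.2]
width: 0.0356
t 6.03 pos [0.514  0.0965 0.1888] yaw 6.62 tilt [-0.0013 -0.0004] w 0.0356 F [-0.1 -1.  -2.2]
shift cm [13.48  0.02  0.16] turn -0.04
```

```bash
python3 -m jog '[[2,[4,0,0.1],0],[2,[8,0,0.1],0],[2,[11,0,0.1],0],[2,[12.5,0,0.1],0],[2,[13.2,0,0.1],0],[2,[13.2,0,0.1],0],[2,[13.4,0,0.1],0],[2,[13.4,0,0.1],0]]';  python3 -c "
from h import *
plan(.5153,.0968,.054,6.66)
d=bot.get_image('side');crop(d,160,160,400,340,3.3,'p1')"
```

```text
clock: 7.02
eef_pos: [0.5158, 0.0972, 0.0561]
orientation: [[0.001, -0.115, 0.993], [-0.0, 0.993, 0.115], [-1.0, -0.0, 0.001]]
ft_force: [0.8, 0.1, -1.9]
width: 0.0358
t 7.03 pos [0.5158 0.0972 0.0561] yaw 6.62 tilt [ 0.001 -0.   ] w 0.0358 F [ 0.8  0.1 -1.9]
shift cm [ 0.21 -0.03 -0.06] turn -0.04
```

View pics/p1.png

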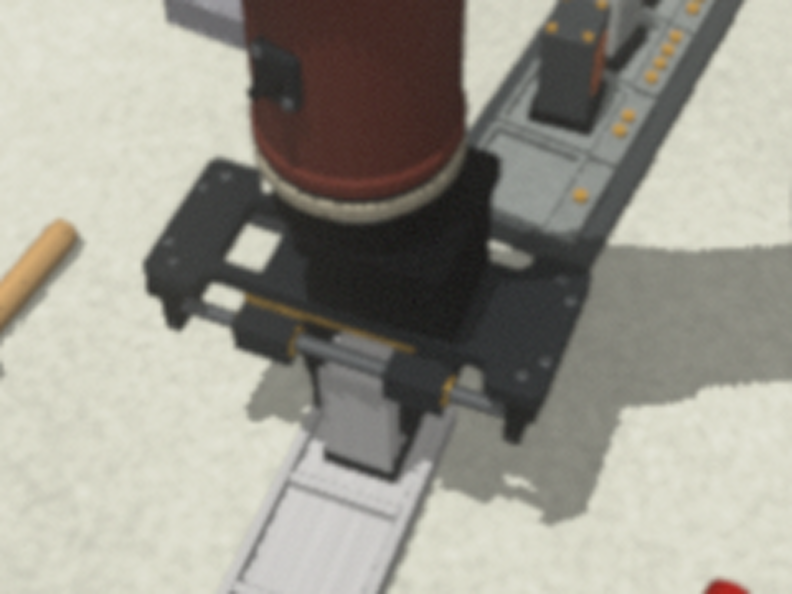

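The module's foot is inside the right-end pocket, about 1 mm above the floor. I lower it the rest, release and rise.

```bash
python3 -m jog '[[2,[0.1,0,0],0],[2,[0.15,0,0],0],[2,[0.15,0,0],0],[2,[0.15,0,0],0]]';  python3 -m jog '[[4.5,[0,0,0],0],[6,[0,0,0],0],[8.7,[0,0,0],0],[8.7,[0,0,0],0],[8.7,[-3,0,0],0],[8.7,[-7,0,0],0],[8.7,[-11,0,0],0],[8.7,[-14,0,0],0],[8.7,[-14,0,0],0]]';  python3 -c "
from h import *
plan(.525,-.1688,.19,8.2)
d=bot.get_image('top');crop(d,110,190,265,280,5,'p2')"
```

```text
clock: 7.58
eef_pos: [0.5156, 0.0972, 0.0545]
orientation: [[0.0, -0.115, 0.993], [-0.0, 0.993, 0.115], [-1.0, -0.0, 0.0]]
ft_force: [-1.9, -0.8, 5.5]
width: 0.0361
clock: 8.7
eef_pos: [0.5168, 0.0976, 0.1965]
orientation: [[0.004, -0.115, 0.993], [0.0, 0.993, 0.115], [-1.0, -0.0, 0.004]]
ft_force: [-0.3, -0.1, 0.3]
width: 0.0868
t 8.7 pos [0.5168 0.0976 0.1965] yaw 6.62 tilt [0.0044 0.0003] w 0.0868 F [-0.3 -0.1  0.3]
shift cm [  0.64 -26.55  -2.26] turn -1.58
```

View pics/p2.png

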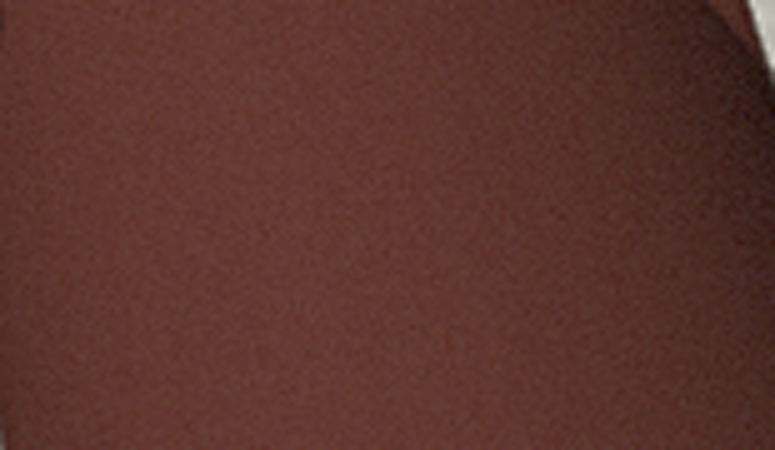

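The arm hides the carrier from the top camera here. The contact force rose by about 7 N, which is consistent with the module standing on the floor. Moving on to the transformer.

```bash
python3 -m jog '[[8.7,[0.1,-4,-0.3],-0.5],[8.7,[0.2,-9,-0.8],-1],[8.7,[0.3,-14,-1.2],-1.6],[8.7,[0.5,-19,-1.6],-1.6],[8.7,[0.6,-24,-2],-1.6],[8.7,[0.6,-26.5,-2.3],-1.6],[8.7,[0.6,-26.5,-2.3],-1.6],[8.7,[0.6,-26.5,-2.3],-1.6]]';  python3 -c "
from h import *
plan(.525,-.1688,.053,8.2)
d=bot.get_image('wrist');crop(d,0,0,560,420,1.4,'w2')
d=bot.get_image('top');crop(d,110,190,265,280,5,'p3')
d=bot.get_image('side');crop(d,160,160,400,340,3.3,'p4')"
```

```text
clock: 9.75
eef_pos: [0.5229, -0.1675, 0.1872]
orientation: [[-0.001, -0.144, 0.99], [0.001, 0.99, 0.144], [-1.0, 0.001, -0.001]]
ft_force: [0.1, 0.3, 0.4]
width: 0.087
t 9.75 pos [ 0.5229 -0.1675  0.1872] yaw 8.28 tilt [-0.0013  0.0011] w 0.087 F [0.1 0.3 0.4]
shift cm [13.42 -0.17  0.21] turn 0.08
```

View pics/w2.png

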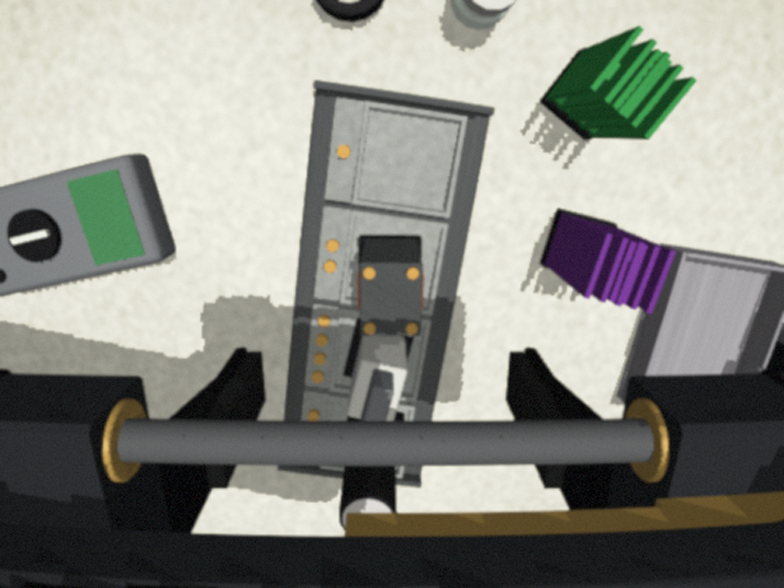

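View pics/p3.png

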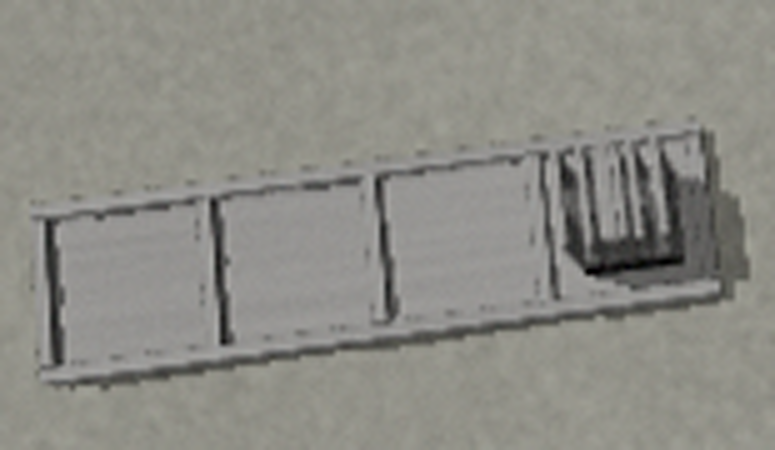

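View pics/p4.png

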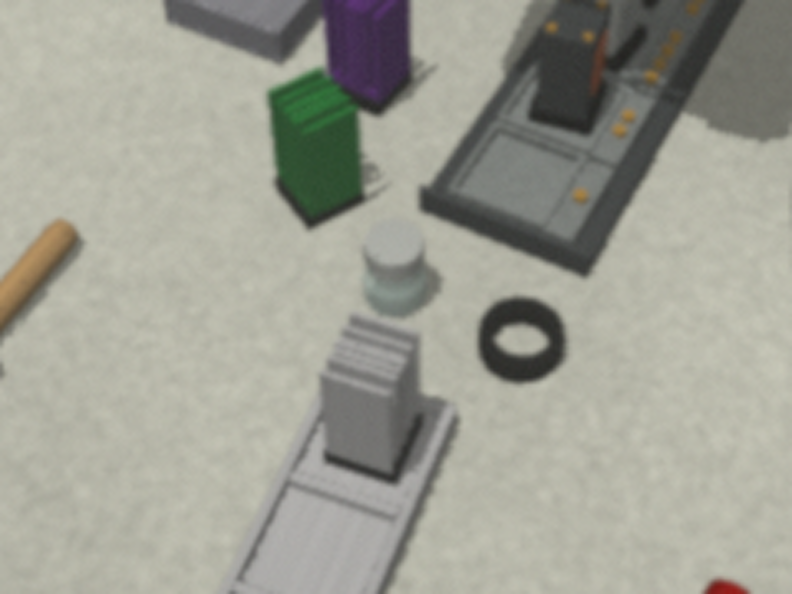

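The finned module stands upright in the right-end pocket. The transformer is centred and aligned in the wrist view (cols 358–422).

```bash
python3 -m jog '[[8.7,[4,-0.15,0.2],0],[8.7,[8,-0.15,0.2],0],[8.7,[11,-0.15,0.2],0],[8.7,[12.8,-0.15,0.2],0],[8.7,[13.4,-0.15,0.2],0],[8.7,[13.4,-0.15,0.2],0],[2,[13.4,-0.15,0.2],0],[2,[13.4,-0.15,0.2],0],[2,[13.4,-0.15,0.2],0],[2,[13.4,-0.15,0.2],0],[2,[13.4,-0.15,0.2],0],[2,[13.4,-0.15,0.2],0]]'; python3 -m jog '[[2,[-1,0,0],0],[2,[-4,0,0],0],[2,[-8,0,0],0],[2,[-12,0,0],0],[2,[-14,0,0],0],[2,[-14,0,0],0]]';  python3 -c "
from h import *
plan(.5077,.1623,.19,6.66)"
```

```text
clock: 11.4
eef_pos: [0.5255, -0.1699, 0.0541]
orientation: [[0.0, -0.143, 0.99], [0.0, 0.99, 0.143], [-1.0, 0.0, 0.0]]
ft_force: [0.7, -0.0, -2.3]
width: 0.0358
clock: 12.15
eef_pos: [0.526, -0.1701, 0.1957]
orientation: [[0.003, -0.143, 0.99], [-0.001, 0.99, 0.143], [-1.0, -0.001, 0.002]]
ft_force: [-0.7, 0.2, -4.9]
width: 0.0354
t 12.15 pos [ 0.526  -0.1701  0.1957] yaw 8.22 tilt [ 0.0026 -0.001 ] w 0.0354 F [-0.7  0.2 -4.9]
shift cm [ 0.53 33.16  2.94] turn 1.56
```

```bash
python3 -m jog '[[2,[0,2,0.2],0],[2,[0,6,0.6],0.5],[2,[0,11,1],1],[2,[0,16,1.4],1.5],[2,[0,21,1.9],1.5],[2,[0,26,2.3],1.5],[2,[0,30,2.7],1.5],[2,[0,32.5,2.9],1.5],[2,[0,33.2,2.95],1.5],[2,[0,33.2,2.95],1.5],[2,[0,33.2,2.95],1.5]]';  python3 -c "
from h import *
plan(.5077,.1623,.0505,6.66)"
```

```text
clock: 13.52
eef_pos: [0.5071, 0.1615, 0.1936]
orientation: [[-0.001, -0.115, 0.993], [-0.001, 0.993, 0.115], [-1.0, -0.001, -0.001]]
ft_force: [0.5, -0.8, -3.3]
width: 0.0358
t 13.53 pos [0.5071 0.1615 0.1936] yaw 6.62 tilt [-0.0007 -0.0007] w 0.0358 F [ 0.5 -0.8 -3.3]
shift cm [14.31  0.09  0.08] turn -0.04
```

```bash
python3 -m jog '[[2,[4,0.1,0.05],0],[2,[8,0.1,0.05],0],[2,[11,0.1,0.05],0],[2,[13,0.1,0.05],0],[2,[14,0.1,0.05],0],[2,[14.2,0.1,0.05],0],[2,[14.2,0.1,0.05],0],[2,[14.2,0.1,0.05],0]]';  python3 -c "
from h import *
plan(.5077,.1623,.049,6.66)"
```

```text
clock: 14.52
eef_pos: [0.508, 0.1641, 0.0529]
orientation: [[0.001, -0.117, 0.993], [0.0, 0.993, 0.117], [-1.0, 0.0, 0.001]]
ft_force: [-0.5, 0.4, -3.5]
width: 0.0361
t 14.53 pos [0.508  0.1641 0.0529] yaw 6.72 tilt [0.0014 0.0003] w 0.0361 F [-0.5  0.4 -3.5]
shift cm [ 0.39 -0.18 -0.05] turn 0.06
```

```bash
python3 -m jog '[[2,[0.2,-0.1,0],0],[2,[0.3,-0.1,0],0],[2,[0.4,-0.1,0],0],[2,[0.4,-0.1,0],0],[2,[0.4,-0.1,0],0]]';  python3 -c "
from h import *
plan(.5077,.1623,.049,6.66)"
```

```text
clock: 15.15
eef_pos: [0.5077, 0.1628, 0.049]
orientation: [[0.0, -0.117, 0.993], [-0.001, 0.993, 0.117], [-1.0, -0.001, 0.0]]
ft_force: [-3.9, -2.7, 9.2]
width: 0.0362
t 15.15 pos [0.5077 0.1628 0.049 ] yaw 6.71 tilt [ 0.0002 -0.0007] w 0.0362 F [-3.9 -2.7  9.2]
shift cm [ 0.   -0.05 -0.01] turn 0.05
```

```bash
python3 -m jog '[[4.5,[0,0,0],0],[6,[0,0,0],0],[8.7,[0,0,0],0],[8.7,[0,0,0],0],[8.7,[-3,0,0],0],[8.7,[-7,0,0],0],[8.7,[-11,0,0],0],[8.7,[-14.5,0,0],0],[8.7,[-14.5,0,0],0]]';  python3 -c "
from h import *
plan(.524,-.2245,.2,-6.3)"
```

```text
clock: 16.27
eef_pos: [0.509, 0.1636, 0.1959]
orientation: [[0.005, -0.117, 0.993], [0.001, 0.993, 0.117], [-1.0, 0.0, 0.005]]
ft_force: [-0.4, 0.0, 0.3]
width: 0.0865
t 16.27 pos [0.509  0.1636 0.1959] yaw 6.72 tilt [0.0049 0.0009] w 0.0865 F [-0.4  0.   0.3]
shift cm [ -0.44 -38.72  -3.05] turn 13.02
```

```bash
python3 -m jog '[[8.7,[-0.1,-4,-0.3],1.5],[8.7,[-0.2,-9,-0.7],3],[8.7,[-0.3,-14,-1.1],5],[8.7,[-0.4,-19,-1.5],7],[8.7,[-0.4,-24,-1.9],9],[8.7,[-0.4,-29,-2.3],11],[8.7,[-0.4,-34,-2.7],13],[8.7,[-0.4,-38,-3],13],[8.7,[-0.4,-38.7,-3.05],13],[8.7,[-0.4,-38.7,-3.05],13],[8.7,[-0.4,-38.7,-3.05],13]]';  python3 -c "
from h import *
plan(.524,-.2245,.057,-6.3)
d=bot.get_image('wrist');crop(d,0,0,560,420,1.4,'w3')
d=bot.get_image('top');crop(d,110,190,265,280,5,'p5')
d=bot.get_image('side');crop(d,160,160,400,340,3.3,'p6')"
```

```text
clock: 17.65
eef_pos: [0.5228, -0.2233, 0.1968]
orientation: [[-0.0, 0.107, 0.994], [0.001, 0.994, -0.107], [-1.0, 0.001, -0.0]]
ft_force: [0.5, 0.3, -0.3]
width: 0.0871
t 17.65 pos [ 0.5228 -0.2233  0.1968] yaw -6.16 tilt [-0.0003  0.0007] w 0.0871 F [ 0.5  0.3 -0.3]
shift cm [13.98 -0.12  0.14] turn 0.14
```

View pics/w3.png

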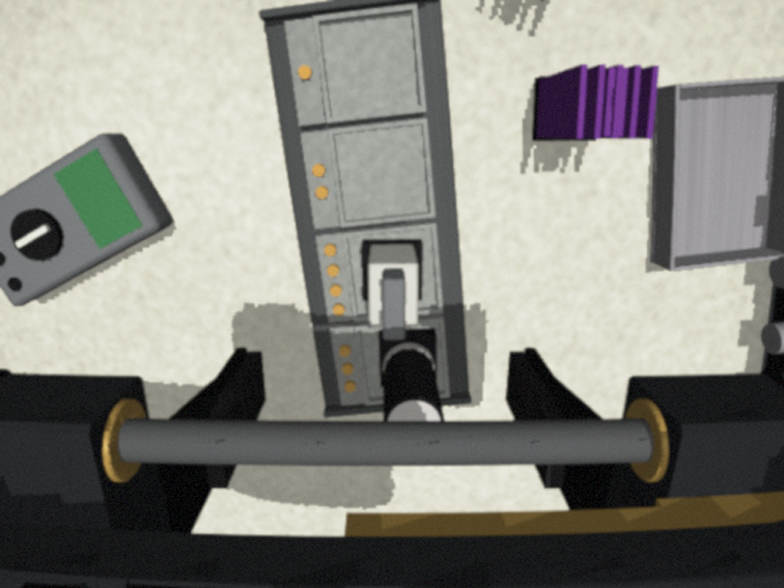

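View pics/p6.png

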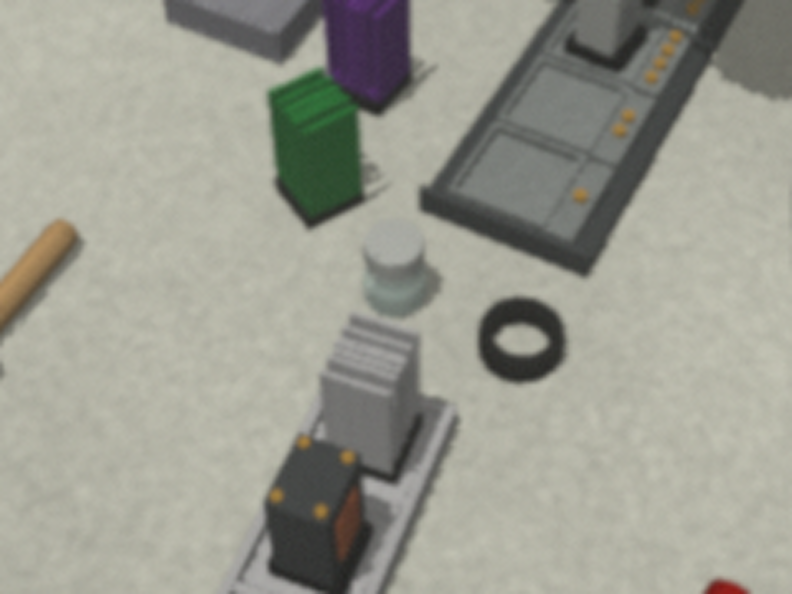

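The transformer stands upright beside the finned module. The relay is aligned between the fingers (cols 368–418).

```bash
python3 -c "
from h import *
d=bot.get_image('wrist');print(onz(d,(393.5/1.4,304/1.4),.103),onz(d,(413/1.4,412/1.4),.107))"
python3 -m jog '[[8.7,[4,-0.1,0.1],0],[8.7,[8,-0.1,0.1],0],[8.7,[11,-0.1,0.1],0],[8.7,[13,-0.1,0.1],0],[8.7,[13.9,-0.1,0.1],0],[8.7,[13.9,-0.1,0.1],0],[2,[13.9,-0.1,0.1],0],[2,[13.9,-0.1,0.1],0],[2,[13.9,-0.1,0.1],0],[2,[13.9,-0.1,0.1],0],[2,[13.9,-0.1,0.1],0],[2,[13.9,-0.1,0.1],0]]'
```

```text
[ 0.52831955 -0.22455587  0.103     ] [ 0.53254275 -0.28594865  0.107     ]
clock: 19.35
eef_pos: [0.5235, -0.226, 0.0581]
orientation: [[-0.0, 0.109, 0.994], [0.0, 0.994, -0.109], [-1.0, 0.0, -0.0]]
ft_force: [-0.2, -0.3, 0.5]
width: 0.0349
```

```bash
python3 -m jog '[[2,[0,0,0],0],[2,[0,0,0],0],[2,[0,0,0],0]]'
```

```text
clock: 19.73
eef_pos: [0.5236, -0.2261, 0.0581]
orientation: [[0.0, 0.109, 0.994], [-0.0, 0.994, -0.109], [-1.0, 0.0, 0.0]]
ft_force: [0.1, 0.1, 0.6]
width: 0.0275
```

Gripped at 28 mm, as it should be. Lifting.

```bash
python3 -m jog '[[2,[-1,0,0],0],[2,[-4,0,0],0],[2,[-8,0,0],0],[2,[-12,0,0],0],[2,[-14,0,0],0],[2,[-14,0,0],0]]';  python3 -c "
from h import *
plan(.5,.2279,.2,6.66)"
```

```text
clock: 20.48
eef_pos: [0.5241, -0.2263, 0.2]
orientation: [[0.003, 0.109, 0.994], [-0.001, 0.994, -0.109], [-1.0, -0.001, 0.003]]
ft_force: [-0.6, -0.0, -1.6]
width: 0.0277
t 20.48 pos [ 0.5241 -0.2263  0.2   ] yaw -6.28 tilt [ 0.0027 -0.0014] w 0.0277 F [-0.6 -0.  -1.6]
shift cm [-0.07 44.89 -7.37] turn -12.94
```

```bash
python3 -m jog '[[2,[0,2,-0.3],-1],[2,[0,6,-1],-3],[2,[0,11,-1.8],-5],[2,[0,16,-2.6],-7],[2,[0,21,-3.4],-9],[2,[0,26,-4.3],-11],[2,[0,31,-5.1],-13],[2,[0,36,-5.9],-13],[2,[0,41,-6.7],-13],[2,[0,44,-7.2],-13],[2,[0,44.9,-7.4],-13],[2,[0,44.9,-7.4],-13]]'; python3 -m jog '[[2,[0,0,0],0],[2,[0,0,0],0]]';  python3 -c "
from h import *
plan(.5,.2279,.0545,6.66)"
```

```text
clock: 21.98
eef_pos: [0.4976, 0.2293, 0.1976]
orientation: [[-0.001, -0.12, 0.993], [-0.0, 0.993, 0.12], [-1.0, -0.0, -0.001]]
ft_force: [0.2, 0.1, -1.8]
width: 0.0275
clock: 22.22
eef_pos: [0.4992, 0.2271, 0.198]
orientation: [[0.0, -0.115, 0.993], [-0.001, 0.993, 0.115], [-1.0, -0.001, -0.0]]
ft_force: [-0.3, -0.5, -0.6]
width: 0.0277
t 22.23 pos [0.4992 0.2271 0.198 ] yaw 6.62 tilt [ 0.     -0.0005] w 0.0277 F [-0.3 -0.5 -0.6]
shift cm [14.35  0.08  0.09] turn -0.04
```

```bash
python3 -m jog '[[2,[4,0.05,0.05],0],[2,[8,0.05,0.05],0],[2,[11,0.05,0.05],0],[2,[13,0.05,0.05],0],[2,[14,0.05,0.05],0],[2,[14.2,0.05,0.05],0],[2,[14.2,0.05,0.05],0],[2,[14.2,0.05,0.05],0]]';  python3 -c "
from h import *
plan(.5,.2279,.053,6.66)"
```

```text
clock: 23.22
eef_pos: [0.5, 0.2291, 0.057]
orientation: [[0.001, -0.117, 0.993], [0.0, 0.993, 0.117], [-1.0, 0.0, 0.001]]
ft_force: [0.2, -0.5, -2.0]
width: 0.028
t 23.23 pos [0.5    0.2291 0.057 ] yaw 6.72 tilt [0.0014 0.0004] w 0.028 F [ 0.2 -0.5 -2. ]
shift cm [ 0.4  -0.12 -0.01] turn 0.06
```

```bash
python3 -m jog '[[2,[0.2,-0.1,0],0],[2,[0.3,-0.1,0],0],[2,[0.4,-0.1,0],0],[2,[0.4,-0.1,0],0],[2,[0.4,-0.1,0],0]]'
```

```text
clock: 23.85
eef_pos: [0.4998, 0.2278, 0.053]
orientation: [[0.0, -0.117, 0.993], [-0.001, 0.993, 0.117], [-1.0, -0.001, 0.0]]
ft_force: [-3.6, -3.8, 10.1]
width: 0.0276
```

```bash
python3 -m jog '[[4.5,[0,0,0],0],[6,[0,0,0],0],[8.7,[0,0,0],0],[8.7,[0,0,0],0],[8.7,[-3,0,0],0],[8.7,[-7,0,0],0],[8.7,[-11,0,0],0],[8.7,[-14.5,0,0],0],[8.7,[-14.5,0,0],0]]';  python3 -c "
from h import *
plan(.530,-.294,.2,0)"
```

```text
clock: 24.98
eef_pos: [0.5008, 0.2288, 0.1999]
orientation: [[0.005, -0.117, 0.993], [0.002, 0.993, 0.117], [-1.0, 0.001, 0.005]]
ft_force: [0.5, -1.0, -0.9]
width: 0.0872
t 24.98 pos [0.5008 0.2288 0.1999] yaw 6.72 tilt [0.0046 0.0015] w 0.0872 F [ 0.5 -1.  -0.9]
shift cm [ -0.08 -52.26  -3.22] turn 6.72
```

```bash
python3 -m jog '[[8.7,[0,-4,-0.2],1],[8.7,[0,-9,-0.5],2],[8.7,[0,-14,-0.8],3],[8.7,[0,-19,-1.1],4],[8.7,[0,-24,-1.4],5],[8.7,[0,-29,-1.7],6],[8.7,[0,-34,-2],6.7],[8.7,[0,-39,-2.4],6.7],[8.7,[0,-44,-2.7],6.7],[8.7,[0,-48,-3],6.7],[8.7,[0,-51,-3.1],6.7],[8.7,[0,-52.2,-3.2],6.7]]'; python3 -m jog '[[8.7,[0,0,0],0],[8.7,[0,0,0],0]]'; python3 -c "
from h import *
plan(.530,-.294,.065,0)
d=bot.get_image('wrist');crop(d,0,0,560,420,1.4,'w4')
d=bot.get_image('top');crop(d,110,190,265,280,5,'p7')
d=bot.get_image('side');crop(d,160,240,400,420,3.3,'p8')"
```

```text
clock: 26.48
eef_pos: [0.5281, -0.2959, 0.1957]
orientation: [[-0.002, 0.002, 1.0], [0.001, 1.0, -0.002], [-1.0, 0.001, -0.002]]
ft_force: [-0.4, 0.4, 0.4]
width: 0.087
clock: 26.72
eef_pos: [0.5292, -0.2925, 0.1969]
orientation: [[-0.0, -0.002, 1.0], [0.001, 1.0, 0.002], [-1.0, 0.001, -0.0]]
ft_force: [0.7, -0.2, 0.0]
width: 0.0871
t 26.73 pos [ 0.5292 -0.2925  0.1969] yaw 0.14 tilt [-0.0001  0.0008] w 0.0871 F [ 0.7 -0.2  0. ]
shift cm [13.19 -0.17  0.08] turn 0.14
```

View pics/w4.png

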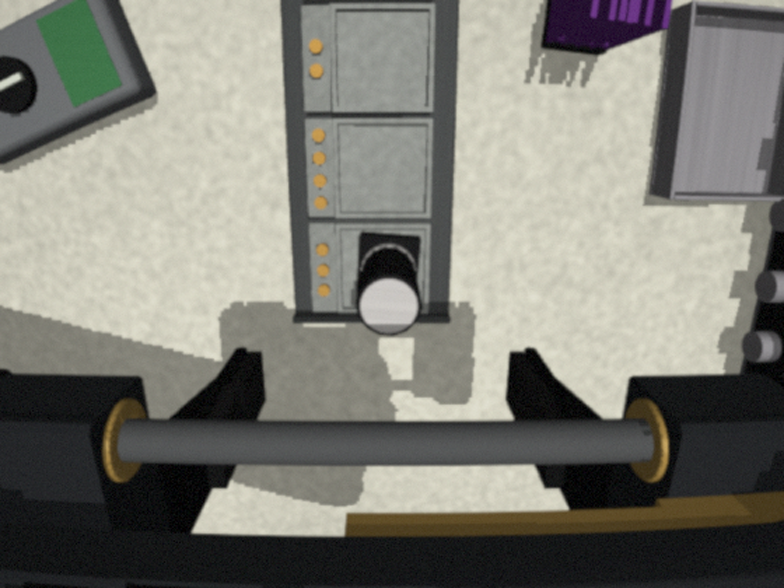

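View pics/p8.png

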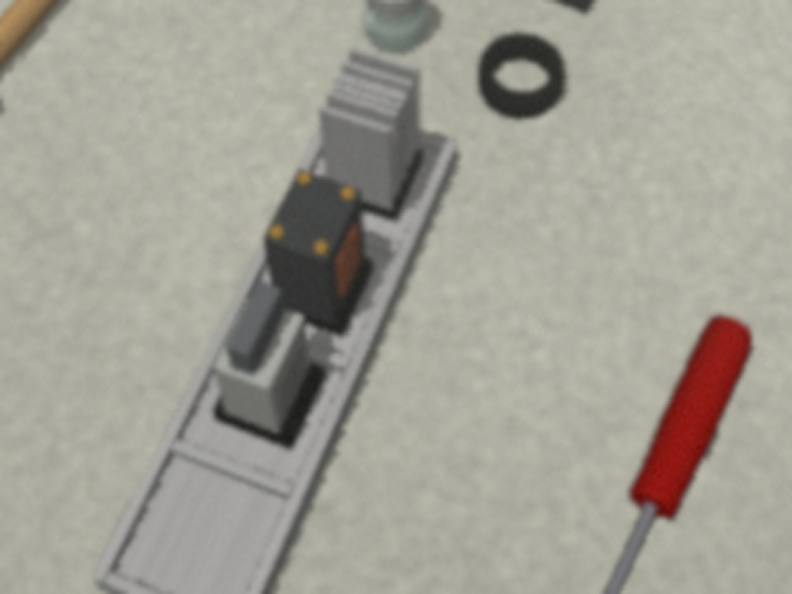

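View pics/p7.png

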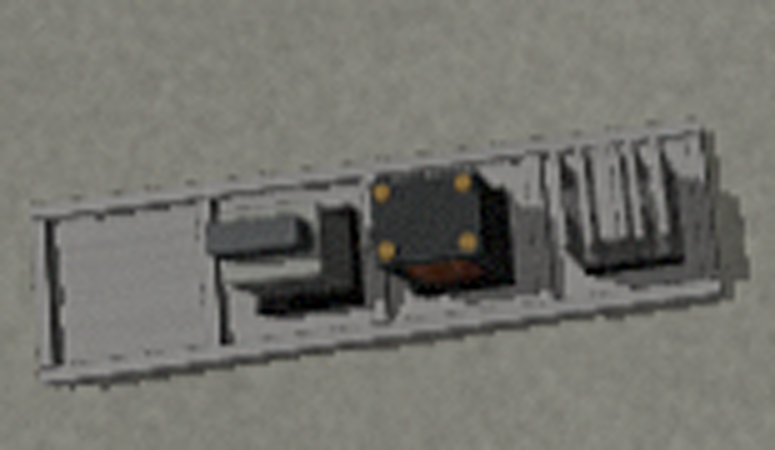

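Three modules stand in their pockets. The capacitor is centred in the wrist view, with its disc at (389,306). I check its centre before going down.

```bash
python3 -c "
from h import *
d=bot.get_image('wrist');print(onz(d,(389/1.4,306/1.4),.107))"
```

```text
[ 0.53253122 -0.29305671  0.107     ]
```

```bash
python3 -m jog '[[8.7,[4,-0.1,0.15],0],[8.7,[8,-0.1,0.15],0],[8.7,[11,-0.1,0.15],0],[8.7,[12.5,-0.1,0.15],0],[8.7,[13.1,-0.1,0.15],0],[8.7,[13.1,-0.1,0.15],0],[2,[13.1,-0.1,0.15],0],[2,[13.1,-0.1,0.15],0],[2,[13.1,-0.1,0.15],0],[2,[13.1,-0.1,0.15],0],[2,[13.1,-0.1,0.15],0],[2,[13.1,-0.1,0.15],0]]'; python3 -m jog '[[2,[0,0,0],0],[2,[0,0,0],0]]'; python3 -m jog '[[2,[-1,0,0],0],[2,[-4,0,0],0],[2,[-8,0,0],0],[2,[-12,0,0],0],[2,[-14,0,0],0],[2,[-14,0,0],0]]';  python3 -c "
from h import *
plan(.4924,.2934,.205,6.66)
d=bot.get_image('wrist');crop(d,0,0,560,420,1.4,'w5')"
```

```text
clock: 28.42
eef_pos: [0.5304, -0.2952, 0.066]
orientation: [[-0.0, -0.0, 1.0], [0.0, 1.0, 0.0], [-1.0, 0.0, -0.0]]
ft_force: [0.4, 0.8, -0.9]
width: 0.035
clock: 28.68
eef_pos: [0.5303, -0.2953, 0.066]
orientation: [[-0.0, -0.0, 1.0], [0.0, 1.0, 0.0], [-1.0, 0.0, -0.0]]
ft_force: [-0.2, -0.2, -1.4]
width: 0.0337
clock: 29.42
eef_pos: [0.5313, -0.2956, 0.2083]
orientation: [[0.003, -0.0, 1.0], [-0.002, 1.0, 0.0], [-1.0, -0.002, 0.003]]
ft_force: [0.4, 0.2, -1.2]
width: 0.0336
t 29.43 pos [ 0.5313 -0.2956  0.2083] yaw 0.02 tilt [ 0.0032 -0.0018] w 0.0336 F [ 0.4  0.2 -1.2]
shift cm [ 0.21 58.9  -3.86] turn -6.64
```

View pics/w5.png

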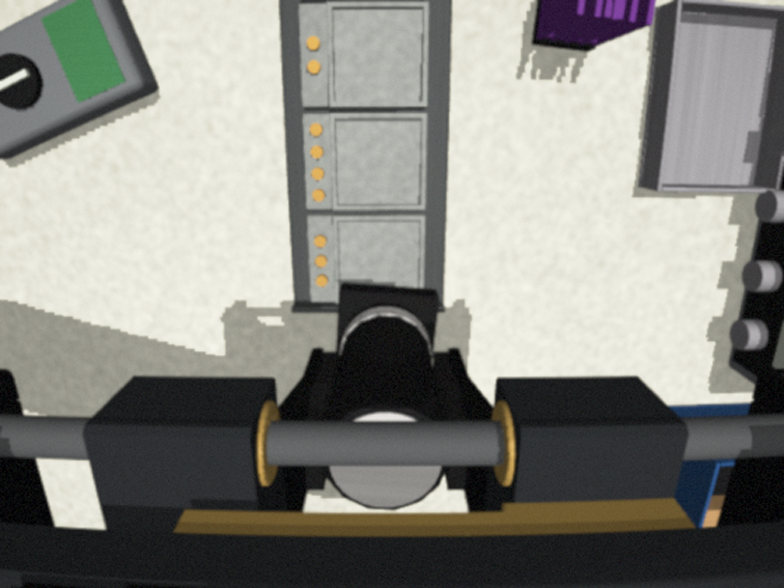

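The capacitor is held upright in the wrist view. Crossing over to the left-end pocket.

```bash
python3 -m jog '[[2,[0,2,-0.1],-0.5],[2,[0,6,-0.4],-1],[2,[0,11,-0.7],-2],[2,[0,16,-1],-3],[2,[0,21,-1.4],-4],[2,[0,26,-1.7],-5],[2,[0,31,-2],-6],[2,[0,36,-2.4],-6.6],[2,[0,41,-2.7],-6.6],[2,[0,46,-3],-6.6],[2,[0,51,-3.3],-6.6],[2,[0,54,-3.5],-6.6]]'; python3 -c "
from h import *
plan(.4924,.2934,.205,6.66)"
```

```text
clock: 30.98
eef_pos: [0.4925, 0.2483, 0.205]
orientation: [[-0.002, -0.12, 0.993], [0.0, 0.993, 0.12], [-1.0, 0.001, -0.002]]
ft_force: [0.9, 0.3, -1.2]
width: 0.0339
t 30.98 pos [0.4925 0.2483 0.205 ] yaw 6.87 tilt [-0.002   0.0003] w 0.0339 F [ 0.9  0.3 -1.2]
shift cm [0.01 4.48 0.53] turn 0.21
```

```bash
python3 -m jog '[[2,[0,3,0.1],0],[2,[0,4.7,0.2],0],[2,[0,4.9,0.2],0],[2,[0,4.9,0.2],0],[2,[0,4.9,0.2],0]]'; python3 -c "
from h import *
plan(.4924,.2934,.0625,6.66);print(bot.observe()['q'].round(2))"
```

```text
clock: 31.6
eef_pos: [0.4919, 0.2923, 0.206]
orientation: [[0.0, -0.114, 0.994], [-0.001, 0.994, 0.114], [-1.0, -0.001, 0.0]]
ft_force: [0.8, 0.1, -1.4]
width: 0.0334
t 31.6 pos [0.4919 0.2923 0.206 ] yaw 6.52 tilt [ 0.0002 -0.0007] w 0.0334 F [ 0.8  0.1 -1.4]
shift cm [14.35  0.11  0.06] turn -0.14
[ 0.04  0.28 -0.78  1.66  0.2   1.28 -0.66]
```

```bash
python3 -m jog '[[2,[4,0.05,0.05],0],[2,[8,0.05,0.05],0],[2,[11,0.05,0.05],0],[2,[13,0.05,0.05],0],[2,[14,0.05,0.05],0],[2,[14.2,0.05,0.05],0],[2,[14.2,0.05,0.05],0],[2,[14.2,0.05,0.05],0]]';  python3 -c "
from h import *
plan(.4924,.2934,.061,6.66)
d=bot.get_image('side');crop(d,140,240,380,420,3.3,'p9')"
```

```text
clock: 32.6
eef_pos: [0.4924, 0.2945, 0.065]
orientation: [[0.001, -0.115, 0.993], [0.001, 0.993, 0.115], [-1.0, 0.0, 0.001]]
ft_force: [-0.1, 0.5, -1.5]
width: 0.0333
t 32.6 pos [0.4924 0.2945 0.065 ] yaw 6.62 tilt [0.0013 0.0006] w 0.0333 F [-0.1  0.5 -1.5]
shift cm [ 0.4  -0.11 -0.02] turn -0.04
```

View pics/p9.png

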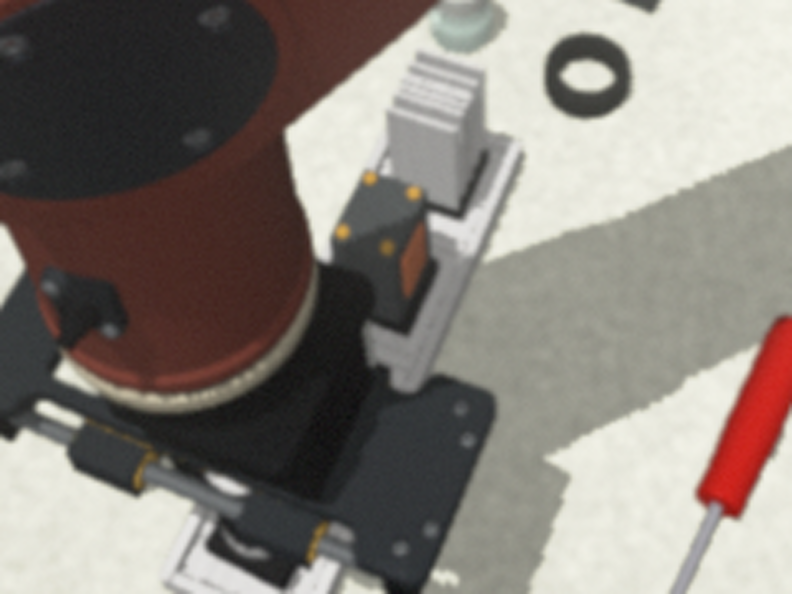

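The capacitor's foot is within the left-end pocket, and the finned and transformer modules still stand. I lower it the rest, release and retreat.

```bash
python3 -m jog '[[2,[0.2,-0.1,0],0],[2,[0.3,-0.1,0],0],[2,[0.4,-0.1,0],0],[2,[0.4,-0.1,0],0],[2,[0.4,-0.1,0],0]]'; python3 -m jog '[[4.5,[0,0,0],0],[6,[0,0,0],0],[8.7,[0,0,0],0],[8.7,[0,0,0],0],[8.7,[-3,0,0],0],[8.7,[-7,0,0],0],[8.7,[-11,0,0],0],[8.7,[-14.5,0,0],0],[8.7,[-14.5,0,0],0]]'; python3 -m jog '[[8.7,[0,-5,0],0],[8.7,[0,-10,0],0],[8.7,[0,-15,0],0],[8.7,[0,-20,0],0],[8.7,[0,-25,0],0],[8.7,[0,-30,0],0],[8.7,[0,-35,0],0],[8.7,[0,-40,0],0],[8.7,[0,-45,0],0],[8.7,[0,-48,0],0],[8.7,[0,-50,0],0],[8.7,[0,-50,0],0]]';python3 -c "
from h import *
plan(.4924,.2934,.061,6.66)
d=bot.get_image('side');crop(d,140,240,380,420,3.3,'p10')
d=bot.get_image('top');crop(d,110,190,265,280,5,'p11')
for k,z in (('finned_center',.052),('transformer_center',.048),('relay_center',.054),('capacitor_center',.056)):
  print(k,[(np.round(onz(d,x['at'],z)[:2],3),round(x['confidence'],2)) for x in bot.landmark_of(k,'top')[:3]])"
```

```text
clock: 33.28
eef_pos: [0.4921, 0.2931, 0.0609]
orientation: [[0.0, -0.115, 0.993], [-0.001, 0.993, 0.115], [-1.0, -0.001, 0.0]]
ft_force: [-3.6, -3.8, 10.4]
width: 0.0336
clock: 34.4
eef_pos: [0.4932, 0.2942, 0.208]
orientation: [[0.004, -0.115, 0.993], [0.002, 0.993, 0.115], [-1.0, 0.002, 0.005]]
ft_force: [0.1, -1.2, -0.1]
width: 0.0868
clock: 35.9
eef_pos: [0.5494, -0.2042, 0.2043]
orientation: [[-0.001, -0.114, 0.994], [0.001, 0.994, 0.114], [-1.0, 0.001, -0.001]]
ft_force: [-0.0, -0.1, 0.7]
width: 0.0867
t 35.9 pos [ 0.5494 -0.2042  0.2043] yaw 6.53 tilt [-0.001   0.0005] w 0.0867 F [-0.  -0.1  0.7]
shift cm [1.436e+01 5.008e+01 1.000e-02] turn -0.13
finned_center [(array([0.514, 0.101]), 0.95), (array([ 0.647, -0.141]), 0.77), (array([ 0.628, -0.048]), 0.73)]
transformer_center [(array([0.506, 0.16 ]), 0.85), (array([ 0.523, -0.158]), 0.29)]
relay_center [(array([0.501, 0.229]), 0.81)]
capacitor_center [(array([0.492, 0.294]), 0.75)]
```

View pics/p10.png

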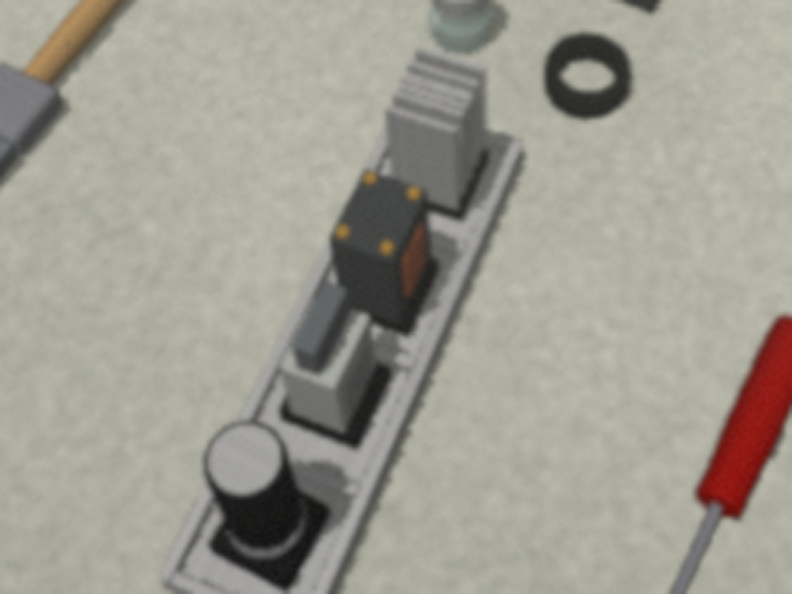

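View pics/p11.png

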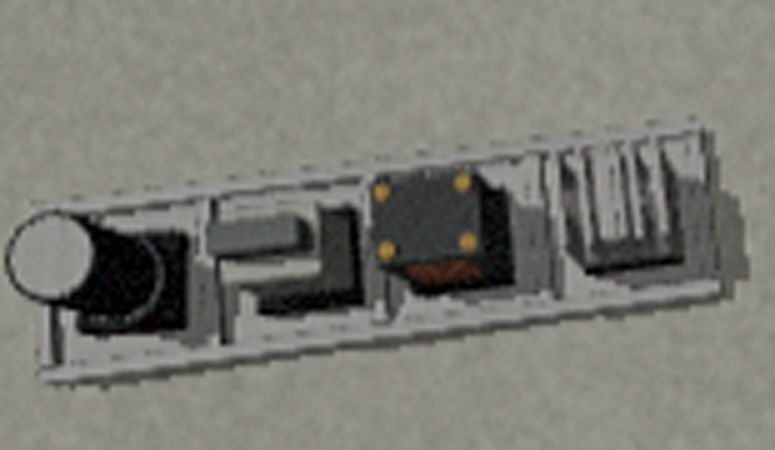

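All four modules stand upright in their pockets, in the order capacitor, relay, transformer, finned from left to right, and the arm is clear of them.

```bash
python3 -m jog '[[8.7,[0,0,0],0],[8.7,[0,0,0],0],[8.7,[0,0,0],0]]'; python3 -c "
from bench import bot
print(bot.sign_off())"
```

```text
clock: 36.58
eef_pos: [0.5497, -0.2034, 0.2051]
orientation: [[0.0, -0.115, 0.993], [0.0, 0.993, 0.115], [-1.0, -0.0, 0.0]]
ft_force: [0.2, -0.2, 0.1]
width: 0.087
the job is handed in; nothing more can be done
None
```

I moved all four modules from the test rack into the carrier in reverse order and handed the job in at about 36.6 s of the 104 s allowed. The rack held finned, transformer, relay, capacitor from left to right, matching the 1, 2, 4 and 3 studs on the cradles. The carrier now holds capacitor, relay, transformer, finned from left to right. I left the green and purple look-alikes alone.

- **Placing:** each module met the pocket floor with about 5–10 N. The highest wrist force I read, at the ends of the moves, was about 12 N.
- **Final pictures:** the last top and side pictures show all four upright in their own pockets. The gripper was open and about 0.3 m or more from every module.
- **Detected centres:** in the last top picture they lie within about 5 mm of the pocket centres. The finned one is furthest off, about 4 mm.
- **Disagreements:** the network also reported one transformer over the empty rack, at low confidence (0.29). It gave two more "finned" hits, which were the look-alikes.

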